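# Push the filter tube home in the water filter

## Robot

A 7-joint arm with a two-finger parallel gripper is mounted at the origin on a cart in front of the work surface, level with it; the furniture and walls round the work are solid. World frame = base frame: x ahead of the robot, y to its left, z up, the work surface at z = 0. Lengths are in m, angles in rad, forces in N, time in s.
With the tool pointing down it reaches from about 0.4 to 0.875 m from the base axis. Payload 19.3 kg.
Tool frame: the origin (TCP) lies at the very end of the fingers, on their centre line; the grasp point (between the pads) lies bot.pinch_z behind it (bot.pinch_z is the distance from the TCP to the grasp point, in m); z points along the fingers, y is the line along which they close (so a half turn about z gives the same grasp; the last joint's range is limited). The gripper opens to 85 mm and grips with 20 to 120 N. Pads are 22 mm wide; open, the fingers measure 114 mm over their backs; the gripper's body (76 mm by 85 mm) begins 54 mm behind the grasp point. The pads swing forward as they close: fully open they stand 13 mm farther back than shut.
Start: joints at [-1.327, 0.521, -0.036, 1.599, 0.021, 1.021, -0.113], TCP at [0.193, 0.594, 0.231] pointing down, gripper open.
Joint ranges: [-2.91, 2.91], [-0.3, 2.13], [-1.5, 1.42], [0.17, 2.43], [-1.26, 4.41], [0.16, 1.93], [-2.52, 2.52]. Speed limits (rad/s): [1.89, 1.89, 2.39, 2.39, 3.01, 3.01, 3.01].

## Interface

Orientations are given as [roll, pitch, yaw] about the fixed x, y, z axes, in that order (R = Rz(yaw) Ry(pitch) Rx(roll)).
In Python, from workcell import bot, grab_frame, ticket gives the robot as it stands.
- The arm moves only by the tool arm_command, never from a script. Its argument "commands" is a list of rows, each a list of 3 entries, a list of its own where there are three numbers: the shift along the world's x, y, z in mm, then the turn about the world's z in rad, then the gripper command: -1 is fully open, 1 is shut, values between are in proportion. In form: [[[tx, ty, tz], roll, fingers], ...]. A call has 1 to 20 rows; each row shifts and turns the commanded pose from where the row before left it; what a row does not reach is not made up. A row lasts 1/10 s, in which the tool goes at most 50 mm and 8.59 degrees, less where a joint would pass 70% of its speed; a pose out of reach is approached as far as the arm can. A call with a gripper value outside its range is refused whole. The fingers move at their own pace and stop on an object; "newtons" is the grip in N (left out, the last holds). Time passes only in rows, so rows that do not move let the fingers close. It gives the time, the measured TCP pose, the force, the opening and the grip force at its end, in the units of the state.
- bot.observe(): the state, without advancing time (a new reading comes with each control period).
- grab_frame(name): name is "scene" or "top"; returns a dict with "image" (400x640x3 uint8, red, green, blue), "vertical_fov" (degrees; the focal length in pixels is half the picture's height over the tangent of half this angle, whatever the lens; pixels are square), "cx", "cy" (the principal point, pixels), "k1" (the pictures are not rectified: a ray, as slopes to the right and down, at radius r is drawn at 1 + k1 r^2 times it, then the intrinsics apply), "R" (3x3) and "t" (3): a world point X has camera coordinates R X + t. Camera axes: x right, y down, z forward; pixel columns grow to the right and rows downward; lengths in m; the calibration is good to about 2 mm. A picture is of the moment at which its call begins. There is no depth.
- ticket.job_done(): hands the job in; it is judged then, once.
The state is a dict: "clock": time; "qpos": joint angles; "qd": joint speeds; "joint_efforts": joint torques, N m; "position": TCP position; "tool_rot": TCP orientation; "force": force on the tool from outside, world axes, zero at the start; "moment": the same for the moment, N m; "grip_width": finger opening in m; "finger_force": force on a finger pad.
Only numpy, scipy, OpenCV 4.12 (cv2) and the standard library are available. Lean on these libraries where they do the work, as an engineer would, in place of code of your own. Each camera call takes 0.05 s, during which the arm holds its last target. There are 200 camera calls.

## Task

Take the rinsed filter tube out of its wooden draining stand by its cap and put it, foot first and upright, into the push-fit port of the white water filter base. Push it down past the seal until you feel it bottom on the washer, press just enough to bed the washer by about three millimetres, then stop, because pressing harder crushes it, and let go of the tube. Leave the salt shaker, the measuring cup and the lemon alone.

Things in the scene. Friction and masses are not known exactly. Their poses are not given: they have to be found in the camera images.
- filter_tube: the loose filter tube, 150 mm long, 60 to 130 g, standing upright in the draining stand at the start; white stem 18 mm in diameter whose lowest 5 mm narrow to 13.6 mm, grey ribbed cap 26 mm in diameter from 108 to 150 mm above the foot, the part to hold. Origin at the centre of the foot's underside, z along the tube towards the cap
- tube_cap (a point): point on the tube's axis inside the cap, 132 mm above its foot, a good height for the middle of the grip
- drain_stand: wooden draining stand, fixed, 110 x 110 mm foot board with an 80 x 80 x 45 mm block; upright blind hole of 22 mm diameter in the middle, 40 mm deep, in which the tube stands. Origin at the centre of the underside
- filter_base: water filter base, fixed: white housing 130 x 150 x 45 mm, grey tower 48 mm in diameter in its middle, whose flat top with the push-fit port lies 95 mm above the worktop. Origin at the centre of the underside, z up
- port_mouth (a point): centre of the port's mouth, level with the tower's top. The bore is vertical, 20 mm in diameter (24 mm in its top 2 mm). A sprung rubber seal about 14 mm below the mouth narrows it to 15 mm and drags on the tube with roughly 4 to 9 N from there on down. The washer on which the tube bottoms lies hidden 28 to 44 mm below the mouth; how deep differs from unit to unit and can only be felt
- washer (a joint): how far the washer at the bottom of the bore has been pressed down, in m, 0 = untouched. It resists with about 8 N before it moves and 1.5 N more for every mm, and stays where it is pressed. Pressed about 3 mm (some 12 to 13 N on it, over and above the drag of the seal) it is well bedded; beyond 5 mm (15.5 N) it is crushed
- salt_shaker: glass salt shaker with a metal top, 44 mm wide, 90 mm tall, loose bystander; origin under its middle
- measuring_cup: steel measuring cup with a flat handle, 59 x 112 x 30 mm, loose bystander; origin under its middle
- lemon: lemon, 70 x 57 x 56 mm, loose bystander; origin under its middle
There are look-alikes about, which are no part of the job. There is more than one size of the filter_tube; the job needs the smallest.

How it is judged:
On the way, in this order (a step that is already met when the one before it is completed fails the run):
1. the filter tube is lifted clear out of the draining stand (height (world z) of filter_tube above 0.06 m), for 0.2 s.
2. the tube's foot is in the port, past the seal (z of filter_tube in the frame of port_mouth below -0.02 m and horizontal distance between filter_tube and port_mouth below 0.005 m), for 0.05 s.
At the end, for the whole second after the job is handed in: the filter tube stands released and at rest in the port, upright within 0.1 rad, foot within 5 mm of the port's axis and at least 28 mm below its mouth, and the washer is pressed down by more than 1.2 mm and less than 5 mm (value of joint washer between 0.0012 and 0.005 m and z of filter_tube in the frame of port_mouth below -0.028 m and horizontal distance between filter_tube and port_mouth below 0.005 m and angle between filter_tube's own z axis and vertical below 0.1 rad and linear speed of filter_tube below 0.01 m/s); the robot touches nothing.
It fails at once if the washer is crushed (pressed more than 5 mm, which takes about 15.5 N on it) (value of joint washer above 0.005 m).
It fails at once if the robot leans on the filter base with more than 20 N (contact force between the arm and filter_base above 20 N).
It fails at once if the salt shaker is moved by more than 30 mm (distance of salt_shaker from where it was at the start of the episode above 0.03 m).
It fails at once if the measuring cup is moved by more than 30 mm (distance of measuring_cup from where it was at the start of the episode above 0.03 m).
It fails at once if the lemon is moved by more than 30 mm (distance of lemon from where it was at the start of the episode above 0.03 m).
It also fails if it takes over 58 s, if anything falls off the work surface, if the arm or the gripper's body presses on something with over 40 N, if the wrist force passes 120 N, or if a joint passes its speed limit or range.

## Working session

There is one attempt and no reset: what is moved stays moved. The work goes in short steps, Python scripts to look and compute and a tool call to move; the robot and the scene stay as the last step left them, time stands still between calls to the robot, and variables do not carry over. Pictures are saved under pics/ and viewed, at most 10 in all, crops included, and the job is handed in when it is done.

Besides the shell and the picture viewer there is one more tool, called as name(argument=value, ...) on one line, values as JSON. arm_command: Moves the arm, as the interface text tells. Its arguments: {"type":"object","properties":{"commands":{"type":"array"},"newtons":{"type":"number"}},"required":["commands"]}

```bash
mkdir -p pics; ls
python3 - <<'E'
from workcell import bot, grab_frame
import cv2
s=bot.observe();print(s,bot.pinch_z)
for n in("scene","top"):
    f=grab_frame(n);cv2.imwrite(f"pics/{n}0.png",f["image"][:,:,::-1]);f.pop("image");print(f)
E
```

```text
pics
{'clock': 0.0, 'qpos': array([-1.32722054,  0.52199452, -0.03632882,  1.59995658,  0.02120229,
        1.02112223, -0.11282621]), 'qd': array([-1.38745034e-03, -6.02344219e-04,  1.18715676e-04,  1.11772029e-03,
       -4.28985157e-05, -7.11135718e-04,  1.99121939e-04]), 'joint_efforts': array([ 2.56264766e-04, -9.27102828e+01,  1.97985359e+00, -3.69930732e+01,
        1.78548612e-02,  8.26659438e-03,  1.94394585e-05]), 'position': array([0.19284308, 0.5941708 , 0.23075628]), 'tool_rot': array([-3.14049991e+00,  7.91839009e-05,  2.82778222e+00]), 'force': array([-0.73259557, -0.3837911 ,  0.51008064]), 'moment': array([-0.00476041,  0.01297149,  0.03765157]), 'finger_force': 0.0, 'grip_width': 0.08550861362083341} 0.0187
{'vertical_fov': 48.5977666793884, 'cx': 320.5629079893711, 'cy': 191.7014139519619, 'k1': -0.053699917341838, 'R': array([[ 0.81378283, -0.58115731, -0.00369928],
       [-0.2916211 , -0.40282869, -0.86757489],
       [ 0.50270731,  0.70709634, -0.4972928 ]]), 't': array([-0.45731357,  0.25488679,  0.79292743])}
{'vertical_fov': 51.368535025815866, 'cx': 317.752376230323, 'cy': 197.94072588546354, 'k1': 0.01468485414191141, 'R': array([[ 0.54776796, -0.83662952, -0.00114294],
       [-0.81789354, -0.53521243, -0.21118194],
       [ 0.17606933,  0.1166135 , -0.9774461 ]]), 't': array([-0.30071169,  0.48533134,  0.85495955])}
```

View pics/scene0.png

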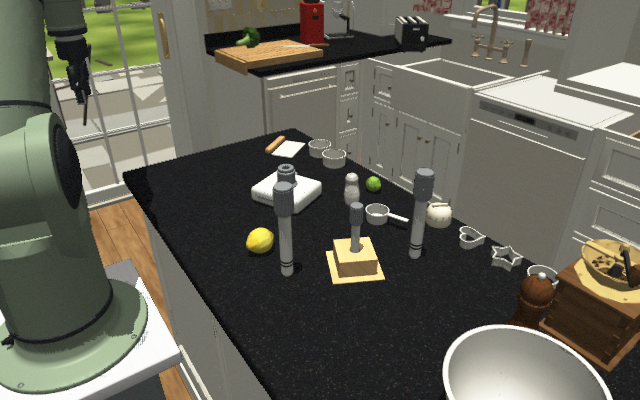

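View pics/top0.png

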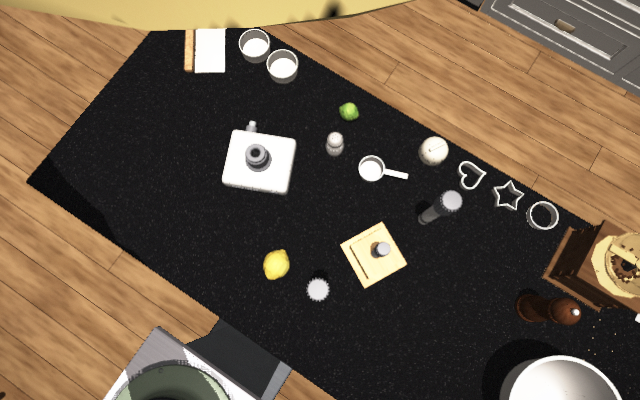

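Candidate tubes:
- Tall tube at scene (285,225) / top (318,289), free-standing.
- Tall tube at scene (420,210) / top (452,201), free-standing.
- Short tube at scene (355,225) / top (383,249), standing in the wooden stand.

The one in the stand fits, being the smallest and in the draining stand. The filter base is at scene (287,188) / top (258,158). I'll confirm with one enlarged crop and measure.

```bash
cat > h.py <<'E'
import numpy as np, cv2
from workcell import bot, grab_frame, ticket
def K(f):
    F=200/np.tan(np.radians(f["vertical_fov"])/2)
    return np.array([[F,0,f["cx"]],[0,F,f["cy"]],[0,0,1]]), np.array([f["k1"],0,0,0,0.])
def ray(f,uv):
    k,d=K(f); p=cv2.undistortPoints(np.array([[uv]],float),k,d)[0,0]
    v=f["R"].T@np.array([p[0],p[1],1]); return -f["R"].T@f["t"], v/np.linalg.norm(v)
def plane(f,uv,z):
    c,v=ray(f,uv); return c+v*(z-c[2])/v[2]
def tri(fa,a,fb,b):
    c1,v1=ray(fa,a); c2,v2=ray(fb,b)
    s=np.linalg.lstsq(np.stack([v1,-v2],1),c2-c1,rcond=None)[0]
    p,q=c1+s[0]*v1,c2+s[1]*v2
    return (p+q)/2,np.linalg.norm(p-q)
def proj(f,X):
    k,d=K(f); return cv2.projectPoints(np.array([X],float),cv2.Rodrigues(f["R"])[0],f["t"],k,d)[0][0,0]
E
python3 - <<'E'
from h import *
import pickle
S,T=grab_frame("scene"),grab_frame("top");pickle.dump((S,T),open("f.pkl","wb"))
c=lambda f,x,y,w,h,k:cv2.resize(f["image"][y:y+h,x:x+w,::-1],None,fx=k,fy=k,interpolation=cv2.INTER_CUBIC)
a=np.hstack([c(S,320,190,80,100,5)[:300*2],c(T,335,210,80,100,5)])[:300+200]
b=np.hstack([c(S,247,155,80,60,5),c(T,222,120,80,60,5)])
b=cv2.resize(b,(400,150)) if 0 else b
cv2.imwrite("pics/c1.png",np.vstack([a[:300],b]))
E
```

```text
(no output)
```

View pics/c1.png

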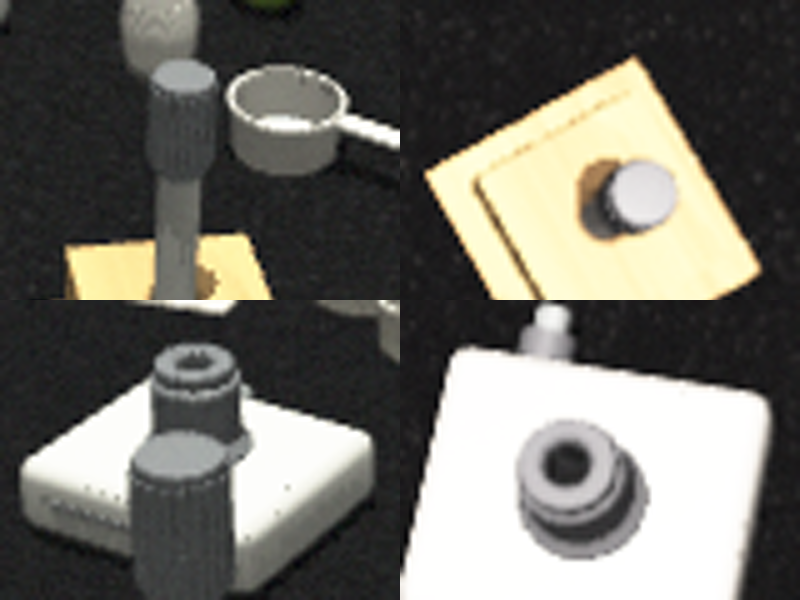

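The crop confirms it. The short tube stands in the wooden stand, with its cap top at about scene (356.5,205) and top (383,249.5). The port mouth is at about scene (286,167.5) and top (255,152.5). Next I refine these with masks.

Run:
```python
from h import *
import pickle
S,T=pickle.load(open("f.pkl","rb"))
def ell(f,x,y,r,lo,hi,tag):
    k=8; g=cv2.cvtColor(f["image"],cv2.COLOR_RGB2GRAY)[y-r:y+r+1,x-r:x+r+1]
    g=cv2.resize(g,None,fx=k,fy=k,interpolation=cv2.INTER_CUBIC)
    m=cv2.inRange(g,lo,hi); cs,_=cv2.findContours(m,cv2.RETR_CCOMP,cv2.CHAIN_APPROX_NONE)
    for c in cs:
        if cv2.contourArea(c)>40*k*k/4:
            e=cv2.fitEllipse(c); print(tag,np.round((np.array(e[0])+.5)/k-.5+[x-r,y-r],2),np.round(np.array(e[1])/k,1),round(e[2]),cv2.contourArea(c)/k/k)
g=lambda f,x,y:cv2.cvtColor(f["image"],cv2.COLOR_RGB2GRAY)[y,x]
print(g(T,slice(240,262),250)) if 0 else None
print(g(T,slice(240,252+250-240),0)[:0])
G=cv2.cvtColor(T["image"],cv2.COLOR_RGB2GRAY); H=cv2.cvtColor(S["image"],cv2.COLOR_RGB2GRAY)
print("top port row",G[152,240:272],"col",G[138:172,255]); print("top cap row",G[249,370:396],"col",G[238:262,383])
print("sc port row",H[167,274:300],"col",H[160:180,286]);print("sc cap row",H[205,344:370],"col",H[198:216,357])
p,e=tri(S,(356.5,205),T,(383,249.5));print(p,e,plane(T,(383,249.5),p[2]))
p,e=tri(S,(286,167.5),T,(255.2,152.5));print(p,e,plane(S,(286,167.5),.095),plane(T,(255.2,152.5),.095))
for lo in(120,140,160):ell(T,383,249,9,lo,215,f"tcap{lo}")
for hi in(70,90,110):ell(T,255,152,7,0,hi,f"tport{hi}")
for lo in(85,100,115):ell(S,357,205,9,lo,255,f"scap{lo}")
```

```text
[]
top port row [255 255 255 255 254 207 194 200 201 182 127  59  33  45  54  51  47  41
  44  63 138 193 203 201 179 103 111  81 127 224 254 255] col [254 255 255 255 255 243 195 199 194 167 102  46  36  41  51  50  46  40
  53 134 191 204 204 167  98 136 126  64  54  52 105 142 151 153]
top cap row [194 125 105  84  55  45  85 146 220 232 231 231 230 229 230 229 228 228
 227 223 230 244 248 248 247 246] col [248 248 246 230 204 220 221 224 225 228 229 229 230 233 233 234 206 139
 157 233 247 246 246 247]
sc port row [ 33  40  38  52 158 169 170 155 105  72  63  65  62  69  62 102 154 170
 170 121  49  34  35  35  32  34] col [ 34  34  34  60 154 162  93  62  67 156 167  96  64 120 137  83  66  64
  66  67]
sc cap row [ 31  34  34  49  58  67 128 167 171 168 171 169 168 169 167 168 169 168
 171  51  34  36  36 154 231 207] col [116 113 113 110 158 169 169 169 170 167 127  76  68  59  63  68  68  60]
[ 0.53753108 -0.15537963  0.15467941] 0.0025801520173118907 [ 0.53644957 -0.15463998  0.15467941]
[0.57426287 0.17431322 0.0927627 ] 0.0023573125683450462 [0.57302449 0.16987953 0.095     ] [0.5728139  0.17419888 0.095     ]
tcap120 [379.98 249.35] [15.1 19.9] 68 57.40625
tcap140 [379.48 249.38] [15.3 21.2] 73 41.6796875
tcap160 [379.5  249.41] [15.4 21. ] 72 33.6015625
tport70 [254.95 152.47] [7.7 8.6] 73 51.5390625
tport90 [254.92 152.4 ] [8.3 9.1] 70 58.9609375
tport110 [254.91 152.36] [8.8 9.6] 70 65.7734375
scap85 [354.53 202.2 ] [12.6 17.1] 134 152.5546875
scap100 [354.48 201.77] [11.7 16.7] 133 140.1796875
scap115 [356.11 204.67] [ 7.  12.5] 97 68.875
scap115 [353.07 197.05] [ 3.6 12.2] 91 30.390625
```

Run:
```python
from h import *
import pickle
S,T=pickle.load(open("f.pkl","rb"))
# top centres: A, B tall, cap, port
for n,a,b in [("A",(284,187),(318,289)),("B",(425,173),(452,201)),("cap",(356.6,205.0),(383.2,249.2)),("port",(286.0,167.2),(255.0,152.4))]:
    p,e=tri(S,a,T,b);print(n,p.round(4),round(e,4),plane(S,a,p[2]).round(4),plane(T,b,p[2]).round(4))
    if n=="cap":print(plane(S,a,.155),plane(T,b,.155))
for n,b,z in [("shaker",(335,135),.09),("cup",(371,168),.03),("lemon",(276,264),.03),("lime",(349,111),.03),("handle",(407,176),.02)]:print(n,plane(T,b,z).round(3))
# stand orientation: board corners at top image
for b in [(340,245),(382,222),(407,258),(366,287)]:print(plane(T,b,.01).round(3))
for b in [(237,130),(297,139),(288,194),(222,187)]:print("base",plane(T,b,.045).round(3))
```

```text
A [ 0.4106 -0.093   0.209 ] 0.0029 [ 0.4118 -0.0937  0.209 ] [ 0.4093 -0.0922  0.209 ]
B [ 0.6693 -0.2084  0.2085] 0.0 [ 0.6693 -0.2084  0.2085] [ 0.6693 -0.2084  0.2085]
cap [ 0.5381 -0.1553  0.1545] 0.0022 [ 0.5392 -0.1557  0.1545] [ 0.5372 -0.1547  0.1545]
[ 0.53863502 -0.15633489  0.155     ] [ 0.5370825  -0.15463642  0.155     ]
port [0.5742 0.1745 0.0936] 0.0027 [0.5754 0.1738 0.0936] [0.573  0.1751 0.0936]
shaker [0.7   0.055 0.09 ]
cup [ 0.699 -0.046  0.03 ]
lemon [0.403 0.012 0.03 ]
lime [0.789 0.07  0.03 ]
handle [ 0.731 -0.124  0.02 ]
[ 0.516 -0.081  0.01 ]
[ 0.611 -0.132  0.01 ]
[ 0.573 -0.22   0.01 ]
[ 0.47  -0.178  0.01 ]
base [0.604 0.255 0.045]
base [0.661 0.129 0.045]
base [0.544 0.075 0.045]
base [0.477 0.205 0.045]
```

arm_command(commands=[[[20,-20,12],0,-1],[[20,-20,12],0,-1],[[20,-20,12],0,-1],[[20,-20,12],0,-1],[[20,-20,12],0,-1],[[20,-20,12],0,-1],[[20,-20,12],0,-1],[[20,-20,12],0,-1],[[20,-20,0],0,-1],[[20,-20,0],0,-1],[[20,-20,0],0,-1],[[20,-20,0],0,-1],[[20,-20,0],0,-1],[[20,-20,0],0,-1],[[20,-20,0],0,-1],[[20,-20,0],0,-1]])

```text
clock: 1.8
position: [0.5136, 0.2735, 0.3272]
tool_rot: [-3.141, -0.0, 2.828]
force: [-0.3, 0.6, 0.4]
grip_width: 0.0857
finger_force: 0.0
```

arm_command(commands=[[[2,-30,0],0,-1],[[2,-30,0],0,-1],[[2,-30,0],0,-1],[[2,-30,0],0,-1],[[2,-30,0],0,-1],[[2,-30,0],0,-1],[[2,-30,0],0,-1],[[2,-30,0],0,-1],[[2,-30,0],0,-1],[[2,-30,0],0,-1],[[2,-30,0],0,-1],[[2,-30,0],0,-1],[[0,-30,0],0,-1],[[0,-30,0],0,-1],[[0,-10,0],0,-1],[[0,0,0],0,-1],[[0,0,0],0,-1],[[0,0,0],0,-1]])

```text
clock: 3.6
position: [0.5371, -0.1541, 0.3272]
tool_rot: [3.141, -0.0, 2.829]
force: [0.0, -0.5, 0.0]
grip_width: 0.0856
finger_force: 0.0
```

arm_command(commands=[[[1,-1,-20],0,-1],[[0,0,-30],0,-1],[[0,0,-30],0,-1],[[0,0,-30],0,-1],[[0,0,-30],0,-1],[[0,0,-20],0,-1],[[0,0,-20],0,-1],[[0,0,-15],0,-1],[[0,0,-14],0,-1],[[0,0,0],0,-1],[[0,0,0],0,-1],[[0,0,0],0,-1]], newtons=60)

```text
clock: 4.8
position: [0.5384, -0.1565, 0.1191]
tool_rot: [3.141, 0.001, 2.828]
force: [0.4, 0.7, 0.7]
grip_width: 0.0858
finger_force: 0.0
```

arm_command(commands=[[[0,0,0],0,0.2],[[0,0,0],0,0.2],[[0,0,0],0,0.3],[[0,0,0],0,0.3],[[0,0,0],0,1],[[0,0,0],0,1],[[0,0,0],0,1],[[0,0,0],0,1],[[0,0,0],0,1],[[0,0,0],0,1]])

```text
clock: 5.8
position: [0.5382, -0.1564, 0.1186]
tool_rot: [3.141, 0.001, 2.828]
force: [0.3, 1.6, 6.2]
grip_width: 0.0248
finger_force: 58.8
```

arm_command(commands=[[[0,0,10],0,1],[[0,0,15],0,1],[[0,0,20],0,1],[[0,0,25],0,1],[[0,0,25],0,1],[[0,0,25],0,1],[[0,0,25],0,1],[[0,0,25],0,1],[[0,0,10],0,1],[[0,0,0],0,1]])

```text
clock: 6.8
position: [0.5382, -0.1567, 0.2994]
tool_rot: [3.141, 0.002, 2.828]
force: [0.4, 0.1, -1.6]
grip_width: 0.0245
finger_force: 59.0
```

arm_command(commands=[[[2,20,0],0,1],[[2,20,0],0,1],[[2,20,0],0,1],[[2,20,0],0,1],[[2,20,0],0,1],[[2,20,0],0,1],[[2,20,0],0,1],[[2,20,0],0,1],[[2,20,0],0,1],[[2,20,0],0,1],[[2,20,0],0,1],[[2,20,0],0,1],[[2,20,0],0,1],[[2,20,0],0,1],[[2,20,0],0,1],[[2,20,0],0,1],[[4,10,0],0,1],[[0,0,0],0,1],[[0,0,0],0,1],[[0,0,0],0,1]])

```text
clock: 8.8
position: [0.5739, 0.1722, 0.2981]
tool_rot: [-3.141, -0.0, 2.826]
force: [-0.3, -0.1, -1.7]
grip_width: 0.0248
finger_force: 59.0
```

Run:
```python
from h import *
import pickle
S,T=grab_frame("scene"),grab_frame("top");pickle.dump((S,T),open("g.pkl","wb"))
c=lambda f,x,y,w,h,k:cv2.resize(f["image"][y:y+h,x:x+w,::-1],None,fx=k,fy=k,interpolation=cv2.INTER_CUBIC)
cv2.imwrite("pics/c2.png",np.hstack([c(S,240,60,100,150,4),c(T,205,90,100,150,4)]))
print(bot.observe()["position"],bot.observe()["force"])
```

```text
[0.57397807 0.17250834 0.29835339] [-0.94262047  0.35289342 -0.56964179]
```

View pics/c2.png

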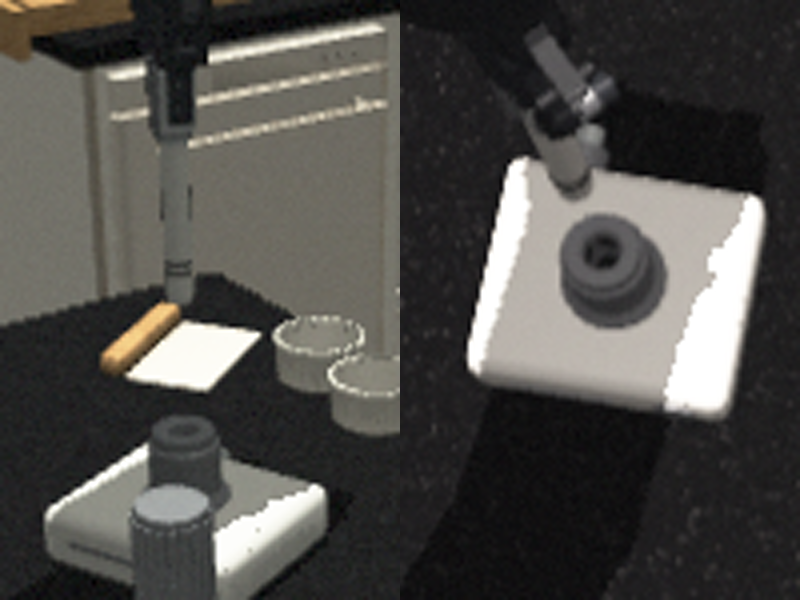

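The tube is held upright above the port, with the foot at about scene (284.5,134) and top (249,137). I'll lower it so the foot is just above the mouth and compare foot and port in both views.

arm_command(commands=[[[0,0,-15],0,1],[[0,0,-15],0,1],[[0,0,-15],0,1],[[0,0,-10],0,1],[[0,0,-5],0,1],[[0,0,0],0,1],[[0,0,0],0,1],[[0,0,0],0,1]])

```text
clock: 9.7
position: [0.5742, 0.1735, 0.239]
tool_rot: [3.141, 0.001, 2.828]
force: [0.4, -0.4, -1.0]
grip_width: 0.0249
finger_force: 59.0
```

Run:
```python
from h import *
import pickle
S,T=grab_frame("scene"),grab_frame("top");pickle.dump((S,T),open("g.pkl","wb"))
c=lambda f,x,y,w,h,k:cv2.resize(f["image"][y:y+h,x:x+w,::-1],None,fx=k,fy=k,interpolation=cv2.INTER_CUBIC)
cv2.imwrite("pics/c3.png",np.hstack([c(S,262,115,50,75,8),c(T,230,110,50,75,8)]))
print(bot.observe()["position"],bot.observe()["force"])
```

```text
[0.57412898 0.17354995 0.23876386] [-0.2997401  -0.39801815 -0.44576074]
```

View pics/c3.png

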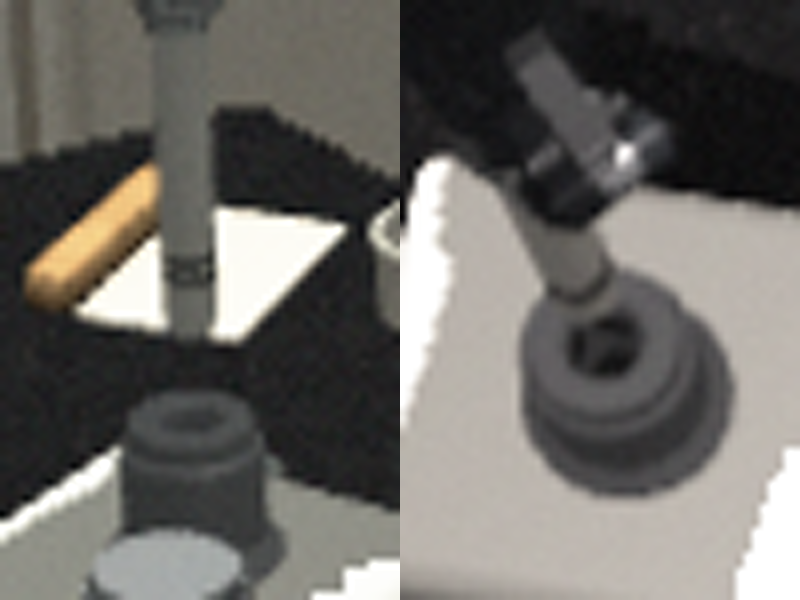

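Run:
```python
from h import *
import pickle
S,T=pickle.load(open("g.pkl","rb"))
cr=lambda uv,x,y,o:((uv-[x,y]+.5)*8-.5+[o,0]).round(1)
for z in(.125,.13,.138,.15,.165,.18):
    X=(.5742,.1735,z);print(z,cr(proj(S,X),262,115,0),cr(proj(T,X),230,110,400))
X=(.5742,.1735,.095);print("port",cr(proj(S,X),262,115,0),cr(proj(T,X),230,110,400))
for d in((.01,0),(0,.01)):
    Y=(X[0]+d[0],X[1]+d[1],.095);print(d,(proj(S,Y)-proj(S,X))*8,(proj(T,Y)-proj(T,X))*8)
k=cv2.cvtColor
for n,f,r,c in(("S",S,(130,136,143,149,153,155,156,157),slice(276,296)),):
    g=k(f["image"],cv2.COLOR_RGB2GRAY)
    for i in r:print(n,i,g[i,c])
    for i in(166,167,168):print("p",i,g[i,274:300])
g=k(T["image"],cv2.COLOR_RGB2GRAY)
for i in range(140,160):print("T",i,g[i,242:268])
```

```text
0.125 [188.8 335.3] [593.1 303.4]
0.13 [188.1 321.2] [590.1 296.9]
0.138 [187.1 298.5] [585.3 286.4]
0.15 [185.5 264.2] [577.9 270.3]
0.165 [183.4 220.9] [568.3 249.5]
0.18 [181.4 177. ] [558.3 227.9]
port [192.7 418.5] [610.3 340.7]
(0.01, 0) [26.00132162 -8.03908092] [ 21.58137771 -30.02738185]
(0, 0.01) [-15.96942043 -11.03836018] [-30.85999708 -19.67968753]
S 130 [108 109 107 107 104  82  89  96  97 101 104 105  55  38  37  33  30  34
  30  29]
S 136 [ 33  38  60 167 184 146 101  94  98  98 102 106  72  40  33  34  32  38
  37  36]
S 143 [182 129 111  99  77  63  92  95  95  98 102 103 116 248 251 250 251 250
 250 250]
S 149 [233 249 250 250 252 252 116  51  70  76  60  74  47 226 250 252 252 252
 252 252]
S 153 [252 252 252 252 252 252 166 102  96  99 101 102 101 232 252 252 252 252
 252 193]
S 155 [158 162 175 179 221 234 203 110  93  99  99 100 139 249 252 252 252 214
  83  31]
S 156 [ 34  36  62  61 105 118 110  74  93  93  96  93 182 250 252 252 210  98
  41  34]
S 157 [ 35  39  36  38  32  34  41  40  61  62  60  53 100 151 150 160  96  39
  37  38]
p 166 [33 30 32 35 64 72
[... 1796 characters left out ...]
9  98  86  82  81  73]
T 154 [179 181 161  99  93  95  96  94  82  44  32  50  49  39  27  29  31  49
  86  96  96  98  83  80  81  67]
T 155 [181 181 162  99  85  94  95  96  90  53  43  50  40  23  21  18  31  70
  93  99  99  97  76  82  82  61]
T 156 [182 181 174 106  79  92  95  97  93  81  64  53  37  28  34  34  64  89
  97  98  96  87  69  82  75  58]
T 157 [179 182 179 110  75  84  97  96  96  94  91  80  73  69  71  77  89 101
  96  98  97  77  70  85  69  57]
T 158 [180 182 182 108  73  77  90  95  96  95  96  96  95  93  96  98  97  98
  98  93  80  67  79  79  60  51]
T 159 [182 181 182 103  76  77  79  88  94  96  99  97  97  98  99  97  97  98
  93  83  64  79  84  68  58  54]
```

Run:
```python
from h import *
import pickle
S,T=pickle.load(open("g.pkl","rb"))
for n,a,b in(("foot",(285.4,156.95),(252.2,150.2)),("band",(285.2,149.2),(251.2,146.6)),("port",(285.45,167.1),(254.6,152.3))):
    p,e=tri(S,a,T,b);print(n,p.round(4),round(e,4))
for f in(S,T):print(-f["R"].T@f["t"])
gS=cv2.cvtColor(S["image"],cv2.COLOR_RGB2GRAY);print(gS[144:160,283:288].T)
print(gS[158:176,284:287].T)
```

```text
foot [0.5701 0.1711 0.1256] 0.0057
band [0.5706 0.1702 0.1476] 0.0048
port [0.5736 0.1755 0.0937] 0.0019
[ 0.04787389 -0.72377149  0.61375875]
[ 0.41113745 -0.09152874  0.93782639]
[[ 95  96  95  58  69  51  76  96  99 102 108 110  74  40  30  36]
 [ 95  96  95  66  55  70  61  89  97  96  96  93  93  61  31  30]
 [100  98 101  69  57  76  62  92  99  99  97  99  93  62  38  32]
 [103 104  99  69  59  60  64  95 103 101 100  99  96  60  35  31]
 [102 107 105  64  93  74  64  97 104 102 104 100  93  53  32  35]]
[[31 30 29 38 34 42 73 85 68 61 57 75 75 63 52 73 69 56]
 [38 32 31 34 35 42 73 83 63 55 57 77 77 62 54 69 75 62]
 [35 31 30 36 30 43 73 78 62 56 55 77 82 64 58 71 75 58]]
```

arm_command(commands=[[[-1.5,1,0],0,1],[[0,0,-10],0,1],[[0,0,-8],0,1],[[0,0,-6],0,1],[[0,0,-4],0,1],[[0,0,0],0,1],[[0,0,0],0,1]])

```text
clock: 10.5
position: [0.5725, 0.1745, 0.2103]
tool_rot: [-3.142, 0.0, 2.828]
force: [0.1, -0.1, -0.9]
grip_width: 0.0248
finger_force: 59.0
```

Run:
```python
from h import *
import pickle
S,T=grab_frame("scene"),grab_frame("top");pickle.dump((S,T),open("g.pkl","wb"))
c=lambda f,x,y,w,h,k:cv2.resize(f["image"][y:y+h,x:x+w,::-1],None,fx=k,fy=k,interpolation=cv2.INTER_CUBIC)
cv2.imwrite("pics/c4.png",cv2.convertScaleAbs(np.hstack([c(S,265,140,40,40,10),c(T,235,132,40,40,10)]),alpha=1.6))
print(bot.observe()["position"],bot.observe()["force"])
```

```text
[0.57258702 0.17447802 0.21053846] [ 0.54954698 -0.67964314 -0.48299426]
```

View pics/c4.png

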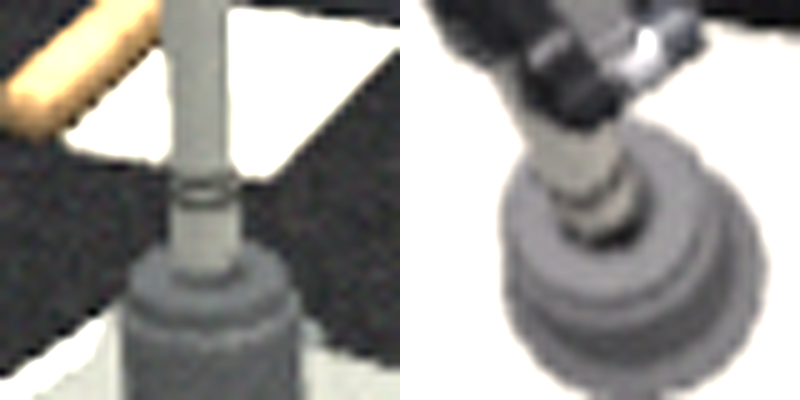

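The foot is at the mouth and centred in it to within about 1 mm. In the scene view the tube axis is at 206 against the ring centre at 209. In the top view the foot is at about (600,205) against the hole at (604,209). I'll apply a small correction and feel my way in.

arm_command(commands=[[[0.5,-0.5,0],0,1],[[0,0,-2],0,1],[[0,0,-2],0,1],[[0,0,-2],0,1],[[0,0,-2],0,1],[[0,0,0],0,1]])

```text
clock: 11.2
position: [0.5728, 0.1739, 0.2019]
tool_rot: [-3.141, -0.0, 2.828]
force: [0.5, 0.3, -1.3]
grip_width: 0.0247
finger_force: 59.0
```

arm_command(commands=[[[0,0,-1],0,1],[[0,0,-1],0,1],[[0,0,-1],0,1],[[0,0,-1],0,1],[[0,0,0],0,1]])

```text
clock: 11.7
position: [0.5729, 0.174, 0.1981]
tool_rot: [-3.141, -0.0, 2.828]
force: [-0.2, 0.1, -1.6]
grip_width: 0.0249
finger_force: 59.0
```

arm_command(commands=[[[0,0,-1],0,1],[[0,0,-1],0,1],[[0,0,-1],0,1],[[0,0,-1],0,1],[[0,0,-1],0,1],[[0,0,-1],0,1],[[0,0,0],0,1]])

```text
clock: 12.4
position: [0.5729, 0.1738, 0.1923]
tool_rot: [-3.141, -0.0, 2.828]
force: [-1.4, -2.3, 2.7]
grip_width: 0.0246
finger_force: 59.4
```

arm_command(commands=[[[0,0,-1],0,1],[[0,0,-1],0,1],[[0,0,-1],0,1],[[0,0,0],0,1],[[0,0,0],0,1]])

```text
clock: 12.9
position: [0.5729, 0.1739, 0.1892]
tool_rot: [-3.141, -0.0, 2.828]
force: [-1.4, -1.8, 0.6]
grip_width: 0.0249
finger_force: 59.5
```

arm_command(commands=[[[-0.5,-0.5,0],0,1],[[0,0,-1],0,1],[[0,0,-1],0,1],[[0,0,-1],0,1],[[0,0,-1],0,1]])

```text
clock: 13.4
position: [0.5727, 0.1735, 0.1856]
tool_rot: [3.141, 0.001, 2.828]
force: [-0.8, -2.0, 8.6]
grip_width: 0.025
finger_force: 59.7
```

arm_command(commands=[[[0,0,-0.5],0,1],[[0,0,-0.5],0,1],[[0,0,-0.5],0,1],[[0,0,-0.5],0,1]])

```text
clock: 13.8
position: [0.5727, 0.1735, 0.1836]
tool_rot: [3.141, 0.0, 2.828]
force: [-1.6, -1.4, 6.3]
grip_width: 0.0248
finger_force: 59.7
```

arm_command(commands=[[[0,0,-0.5],0,1],[[0,0,-0.5],0,1],[[0,0,-0.5],0,1],[[0,0,-0.5],0,1]])

```text
clock: 14.2
position: [0.5727, 0.1735, 0.1816]
tool_rot: [3.141, 0.0, 2.828]
force: [-1.1, -1.5, 6.0]
grip_width: 0.0242
finger_force: 59.8
```

arm_command(commands=[[[0,0,-0.5],0,1],[[0,0,-0.5],0,1],[[0,0,-0.5],0,1]])

```text
clock: 14.5
position: [0.5727, 0.1735, 0.1801]
tool_rot: [3.141, 0.0, 2.828]
force: [-0.9, -1.5, 6.3]
grip_width: 0.0246
finger_force: 59.8
```

arm_command(commands=[[[0,0,-0.5],0,1],[[0,0,-0.5],0,1],[[0,0,-0.5],0,1]])

```text
clock: 14.8
position: [0.5727, 0.1735, 0.1786]
tool_rot: [3.141, 0.0, 2.828]
force: [-1.1, -0.9, 5.9]
grip_width: 0.0242
finger_force: 59.8
```

arm_command(commands=[[[0,0,-0.5],0,1],[[0,0,-0.5],0,1],[[0,0,-0.5],0,1]])

```text
clock: 15.1
position: [0.5727, 0.1735, 0.1771]
tool_rot: [3.141, 0.0, 2.828]
force: [-0.0, -0.7, 5.3]
grip_width: 0.0248
finger_force: 59.8
```

arm_command(commands=[[[0,0,-0.5],0,1],[[0,0,-0.5],0,1],[[0,0,-0.5],0,1]])

```text
clock: 15.4
position: [0.5727, 0.1735, 0.1756]
tool_rot: [3.141, 0.0, 2.828]
force: [-1.5, -2.0, 5.4]
grip_width: 0.0248
finger_force: 59.8
```

arm_command(commands=[[[0,0,-0.5],0,1],[[0,0,-0.5],0,1],[[0,0,-0.5],0,1]])

```text
clock: 15.7
position: [0.5726, 0.1736, 0.1741]
tool_rot: [3.141, 0.0, 2.828]
force: [-0.2, -0.9, 5.0]
grip_width: 0.0247
finger_force: 59.8
```

arm_command(commands=[[[0,0,-0.5],0,1],[[0,0,-0.5],0,1],[[0,0,-0.5],0,1]])

```text
clock: 16.0
position: [0.5726, 0.1735, 0.1726]
tool_rot: [3.141, 0.0, 2.828]
force: [-1.7, -1.1, 5.1]
grip_width: 0.0246
finger_force: 59.8
```

arm_command(commands=[[[0,0,-0.5],0,1],[[0,0,-0.5],0,1],[[0,0,-0.5],0,1]])

```text
clock: 16.3
position: [0.573, 0.1735, 0.1717]
tool_rot: [3.141, 0.001, 2.828]
force: [-3.4, -2.6, 14.5]
grip_width: 0.0245
finger_force: 60.6
```

arm_command(commands=[[[0,0,-0.3],0,1],[[0,0,-0.3],0,1],[[0,0,0],0,1]])

```text
clock: 16.6
position: [0.573, 0.1735, 0.1711]
tool_rot: [3.141, 0.001, 2.828]
force: [-2.6, -2.3, 14.2]
grip_width: 0.0244
finger_force: 60.7
```

arm_command(commands=[[[0,0,-0.4],0,1],[[0,0,-0.4],0,1],[[0,0,-0.4],0,1]])

```text
clock: 16.9
position: [0.5731, 0.1735, 0.1701]
tool_rot: [3.141, 0.001, 2.828]
force: [-3.3, -1.7, 18.5]
grip_width: 0.0246
finger_force: 60.9
```

arm_command(commands=[[[0,0,0],0,1],[[0,0,0],0,1]])

```text
clock: 17.1
position: [0.573, 0.1736, 0.17]
tool_rot: [3.141, 0.001, 2.828]
force: [-2.2, -2.0, 15.6]
grip_width: 0.0248
finger_force: 60.9
```

```bash
python3 -c "
from h import *
for i in range(3):
    grab_frame('top');s=bot.observe();print(s['force'],s['position'])"
```

```text
[-3.02076257 -2.35970913 15.18451551] [0.57305805 0.17355865 0.17001465]
[-1.865104   -2.5249988  15.73086035] [0.57302895 0.17353233 0.16998657]
[-2.42824768 -1.77673811 16.71364326] [0.57304629 0.17352953 0.16998949]
```

arm_command(commands=[[[0,0,-0.4],0,1],[[0,0,0],0,1]])

```text
clock: 17.45
position: [0.573, 0.1736, 0.1696]
tool_rot: [3.141, 0.001, 2.828]
force: [-2.1, -2.2, 16.2]
grip_width: 0.0247
finger_force: 60.9
```

arm_command(commands=[[[0,0,0],0,-1],[[0,0,0],0,-1],[[0,0,0],0,-1],[[0,0,0],0,-1],[[0,0,0],0,-1],[[0,0,0],0,-1],[[0,0,0],0,-1],[[0,0,0],0,-1]])

```text
clock: 18.25
position: [0.5725, 0.1735, 0.1686]
tool_rot: [-3.142, 0.0, 2.828]
force: [0.8, -0.0, -0.0]
grip_width: 0.0854
finger_force: 0.0
```

arm_command(commands=[[[0,0,5],0,-1],[[0,0,15],0,-1],[[0,0,20],0,-1],[[0,0,25],0,-1],[[0,0,25],0,-1],[[0,0,25],0,-1],[[0,0,25],0,-1],[[0,0,0],0,-1],[[0,0,0],0,-1]])

```text
clock: 19.15
position: [0.5725, 0.1735, 0.309]
tool_rot: [3.141, 0.001, 2.828]
force: [-0.2, 0.3, -0.7]
grip_width: 0.0853
finger_force: 0.0
```

Run:
```python
from h import *
S,T=grab_frame("scene"),grab_frame("top")
c=lambda f,x,y,w,h,k:cv2.resize(f["image"][y:y+h,x:x+w,::-1],None,fx=k,fy=k,interpolation=cv2.INTER_CUBIC)
cv2.imwrite("pics/c5.png",np.hstack([c(S,240,60,100,150,4),c(T,205,70,100,150,4)]))
for x in bot.observe().items():print(*x) if x[0] in("position","clock","force") else 0
```

```text
clock 19.25
position [0.57210312 0.17338379 0.30798492]
force [-0.00629328  0.37875847  0.45941806]
```

View pics/c5.png

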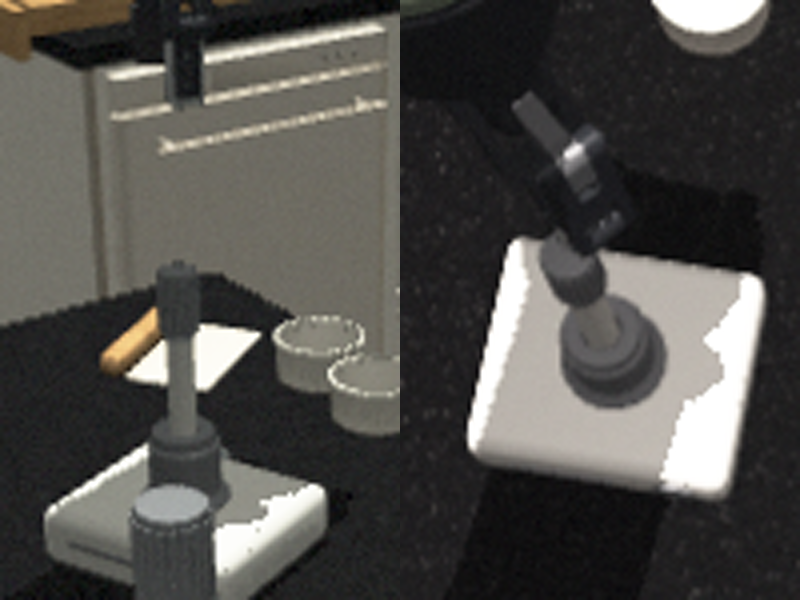

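The tube stands upright in the port (scene crop 180,350), the gripper is clear above it, and nothing else has moved. I'm handing the job in.

```bash
python3 -c "
from workcell import ticket
print(ticket.job_done())"
```

```text
the job is handed in; nothing more can be done
None
```

I seated the smallest filter tube upright in the port, pressed the washer by an estimated 2.5 mm (from force and travel), released the tube and handed the job in; no verdict was shown.

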